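# Free the trimmer's back gauge and set it to a template

## Robot

A 6-joint arm with a two-finger parallel gripper is mounted at the origin on the work surface. World frame = base frame: x ahead of the robot, y to its left, z up, the work surface at z = 0. Lengths are in mm, angles in rad, forces in N, time in s.
With the tool pointing down it reaches from about 300 to 750 mm from the base axis. Payload 8.5 kg.
Tool frame: the origin (TCP) lies at the centre of the arm's flange, where the gripper is bolted on; the fingertips stand 166 mm ahead of it and the grasp point (between the pads) lies 147 mm ahead of it; z points along the fingers, y is the line along which they close (so a half turn about z gives the same grasp; the last joint's range is limited). The gripper opens to 88 mm and grips with 3 to 60 N. Pads are 18 mm wide; open, the fingers measure 123 mm over their backs; the gripper's body (75 mm by 187 mm) begins 45 mm behind the grasp point.
Start: joints at [-1.424, 0.381, 1.297, -0, 1.464, -0.215], TCP at [194.67, -514.378, 404.748] pointing down, gripper open.
Joint ranges: [-3.11, 3.11], [-0.89, 2.33], [0.22, 2.48], [-1.42, 4.56], [0.17, 2.85], [-2.88, 2.88]. Speed limits (rad/s): [2.39, 2.39, 3.14, 3.14, 3.14, 3.14].

## Interface

Orientations are given as a unit quaternion [x, y, z, w].
In Python, from plant import env gives the robot as it stands.
- The arm moves only by the tool carry_out, never from a script. Its argument "increments" is a list of rows, each an object of numbers: "x", "y", "z": the shift along the tool's x, y, z in mm; "twist": the turn about the tool's z in degrees; "grip": the finger opening in mm, from 0 to 88.1. In form: [{"x": .., "y": .., "z": .., "twist": .., "grip": ..}, ...]. A call has 1 to 5 rows; each row is the pose to reach, as a shift and turn from the pose commanded when the call began, along the tool's axes at that moment; what a row does not reach only later rows make up. A row lasts 1/8 s, in which the tool goes at most 62.5 mm and 10.7 degrees, less where a joint would pass 70% of its speed; a pose out of reach is approached as far as the arm can. A call with a gripper value outside its range is refused whole. The fingers move at their own pace and stop on an object; the grip force is fixed at half the most. Time passes only in rows, so rows that repeat a pose let the fingers close. It gives the time, the measured TCP pose, the force, the opening and the grip force at its end, in the units of the state.
- env.get_state(): the state, without advancing time (a new reading comes with each control period).
- env.snapshot(name): name is "scene" or "side" or "wrist"; returns a dict with "image" (420x560x3 uint8, red, green, blue), "depth" (420x560 float32, mm along the optical axis (not along the pixel's ray), 0 where there is no reading), "fx", "fy", "cx", "cy" (pixels), "k1" (the pictures are not rectified: a ray, as slopes to the right and down, at radius r is drawn at 1 + k1 r^2 times it, then the intrinsics apply), "pose" (4x4, takes a point from camera to world coordinates); the wrist camera has in their place "mount" (4x4, takes a point from camera to tool coordinates, whose origin is the TCP and whose axes are the flange's). Camera axes: x right, y down, z forward; pixel columns grow to the right and rows downward; lengths in mm; the calibration is good to about 2 mm. A picture is of the moment at which its call begins: read the wrist's pose just before it.
- env.close_job(): hands the job in; it is judged then, once.
The state is a dict: "time_s": time; "joint_pos": joint angles; "joint_vel": joint speeds; "tau": joint torques, N m; "ee_pos": TCP position; "tool_rot": TCP orientation; "force": force on the tool from outside, world axes, zero at the start; "moment": the same for the moment, N m; "width": finger opening in mm; "gripper_force": force on a finger pad.
Only numpy, scipy, OpenCV 4.12 (cv2) and the standard library are available. Lean on these libraries where they do the work, as an engineer would, in place of code of your own. Each camera call takes 0.05 s, during which the arm holds its last target. There are 200 camera calls.

## Task

On the card trimmer, loosen the knurled thumbscrew of the back gauge by two full turns (anticlockwise seen from above), rolling it round with a fingertip on its rim. Then push the gauge with a fingertip towards the cutting strip until its bar holds the plywood template snug and square against the strip, and leave the screw loose for the trial cut. Only touch and push: do not pinch the screw or the bar, do not lift the template, and leave everything else where it is.

Things in the scene. Friction and masses are not known exactly. Their poses are not given: they have to be found in the camera images.
- trimmer: the fixed card trimmer, a grey board 280 mm (x) by 340 mm (y) with rubber feet; origin on the table under the board's centre, the board's top 22 mm above it. Its own y axis is the direction in which the gauge slides; the cutting strip and the rail with the black cutter head (top 80 mm above the table) lie along its x on the -y side. A low ledge (8 mm wide, 6 mm high) runs along the +x edge; a flat dark groove, no obstacle, runs along y at x = 0.
- strip_face (a point): middle of the cutting strip's inner face (the face towards the gauge, 115 mm from the board's centre), 6 mm above the board. The aluminium strip runs the full length of the board, 12 mm high; axes parallel to the trimmer's.
- gauge_face (a point): middle of the front face (towards the strip) of the back gauge's bar, 12 mm above the board's top; axes parallel to the trimmer's. The back gauge is a T of aluminium: a bar 200 mm long along the trimmer's x, 12 mm thick along y, from 1 to 23 mm above the board, and behind its middle (+y side) a flat foot 24 mm wide and 100 mm long, top 9 mm above the board, which carries the thumbscrew 67 mm behind this front face.
- gauge_back (a point): middle of the back face (away from the strip) of the same bar, 12 mm above the board's top. Away from the foot the back face is free and can be pushed anywhere along its length.
- gauge (a joint): slide of the back gauge towards the strip (the trimmer's -y), m; 0 = rearmost, front face 175 mm from the strip; at 0.085 the front face stands one template width (90 mm) from the strip. Tight, the thumbscrew clamps it against about 35 N; once the screw is loose it slides with about 4 N of drag and stays where it is left.
- screw_head (a point): centre of the head of the steel thumbscrew, upright on the gauge's foot: knurled rim 32 mm in diameter and 18 mm high, with a dark coin slot across its top. Tight, the head spans about 16 to 34 mm above the board (38 to 56 mm above the table); it climbs as it is loosened, to about 18.5 to 36.5 mm above the board after two turns. z up along its axis; the point turns with the screw. The rim is free all round above the foot, the bar's back face is 55 mm from the axis.
- screw (a joint): turn of the thumbscrew, rad; 0 = fully tight, growing as it is loosened (anticlockwise from above), 6.283 a full turn; found at 0 to 0.3. It needs about 1.4 N at the rim to turn, the knurling grips a fingertip well (friction about 1), and it stays where it is left. Its sprung brake shoe bears on the board under the foot and lets go after about 1.6 turns.
- template: the loose plywood template, 150 mm (its x) by 90 mm (its y) by 8 mm, 150 g, with a 12 mm hanging hole near one corner; origin under its centre. It lies flat on the board between the bar and the strip, up to 4 mm off the strip and about 1 degree askew at most; the gauge's push squares it up.
- spool: bystander: thread spool standing on the board behind the gauge, 28 mm diameter, 46 mm high; origin under its centre
- thimble: bystander: steel thimble on the board behind the gauge, 19 mm diameter, 22 mm high; origin under its centre
- paint_a: bystander: small paint bottle with a white ribbed cap, 39 mm diameter, 73 mm high; origin under its centre
- paint_b: bystander: another such paint bottle
- paint_c: bystander: another such paint bottle
- paint_d: bystander: another such paint bottle
- brush_pot: bystander: terracotta pot 76 mm wide and 85 mm high with two brushes sticking out to about 180 mm; origin under its centre
- tape_case: bystander: round tape measure case, 58 mm diameter, 17 mm high; origin under its centre

How it is judged:
By the outcome, as a careful person would: the job done as asked, in the order asked, and still so for the second after the job is handed in, with the robot touching nothing.
It also fails if it takes over 64 s, if anything falls off the work surface, if the arm or the gripper's body presses on something with over 40 N, if the wrist force passes 120 N, or if a joint passes its speed limit or range.

## Working session

There is one attempt and no reset: what is moved stays moved. The work goes in short steps, Python scripts to look and compute and a tool call to move; the robot and the scene stay as the last step left them, time stands still between calls to the robot, and variables do not carry over. Pictures are saved under pics/ and viewed, at most 10 in all, crops included, and the job is handed in when it is done.

Besides the shell and the picture viewer there is one more tool, called after ">>>" as a command line: name --argument value ..., lists and objects as JSON in quotes. carry_out: Moves the arm, as the interface text tells. Its arguments: {"type":"object","properties":{"increments":{"type":"array"}},"required":["increments"]}

```bash
ls; mkdir -p pics; cat > h.py <<'E'
import numpy as np, cv2
from plant import env
from scipy.spatial.transform import Rotation as R
def snap(n):
    st=env.get_state(); s=env.snapshot(n)
    if 'pose' in s: T=np.array(s['pose'])
    else:
        F=np.eye(4); F[:3,:3]=R.from_quat(st['tool_rot']).as_matrix(); F[:3,3]=st['ee_pos']; T=F@np.array(s['mount'])
    s['T']=T; return s
def slopes(s,uv):
    uv=np.atleast_2d(np.array(uv,float)); K=np.array([[s['fx'],0,s['cx']],[0,s['fy'],s['cy']],[0,0,1]])
    return cv2.undistortPoints(uv[:,None],K,np.array([s['k1'],0,0,0.]))[:,0]
def plane(s,uv,z):
    a=slopes(s,uv); d=np.c_[a,np.ones(len(a))]@s['T'][:3,:3].T; o=s['T'][:3,3]
    return o+d*((z-o[2])/d[:,2])[:,None]
def dep(s,uv):
    a=slopes(s,uv); uv=np.atleast_2d(uv).astype(int); D=s['depth'][uv[:,1],uv[:,0]]
    return (np.c_[a,np.ones(len(a))]*D[:,None])@s['T'][:3,:3].T+s['T'][:3,3]
def cloud(s):
    v,u=np.mgrid[:420,:560]; return dep(s,np.c_[u.ravel(),v.ravel()]).reshape(420,560,3)
def save(s,f): cv2.imwrite('pics/'+f,s['image'][:,:,::-1])
E
python3 - <<'E'
from h import *
ims=[]
for n in ['scene','side','wrist']:
    s=snap(n); save(s,n+'0.png'); np.save('/tmp/'+n,s,allow_pickle=True); print(n,s['T'].round(2).tolist(),s['fx'],s['k1'])
st=env.get_state(); print({k:np.round(v,3).tolist() for k,v in st.items()})
E
```

```text
pics
scene [[-0.35, 0.82, -0.45, 1006.98], [0.94, 0.31, -0.17, 149.32], [-0.0, -0.49, -0.87, 874.68], [0.0, 0.0, 0.0, 1.0]] 395.51928994004066 0.005007781324217112
side [[-0.9, -0.28, 0.32, 200.54], [-0.43, 0.56, -0.71, 858.15], [0.02, -0.78, -0.62, 837.59], [0.0, 0.0, 0.0, 1.0]] 429.7018977972465 -0.05926589473888844
wrist [[0.35, -0.89, -0.29, 270.46], [-0.94, -0.34, -0.11, -486.68], [-0.0, 0.31, -0.95, 384.45], [0.0, 0.0, 0.0, 1.0]] 313.65071141710695 -0.02557137800492265
{'time_s': 0.15, 'joint_pos': [-1.424, 0.381, 1.298, 0.0, 1.464, -0.215], 'joint_vel': [-0.0, -0.003, -0.002, 0.0, 0.001, -0.001], 'tau': [0.003, -43.808, -22.462, 0.071, 0.034, -0.0], 'ee_pos': [194.688, -514.368, 404.303], 'tool_rot': [0.984, 0.18, 0.0, -0.0], 'force': [-0.435, 0.145, -0.594], 'moment': [0.028, -0.044, 0.064], 'gripper_force': 0.0, 'width': 88.26}
```

View pics/scene0.png

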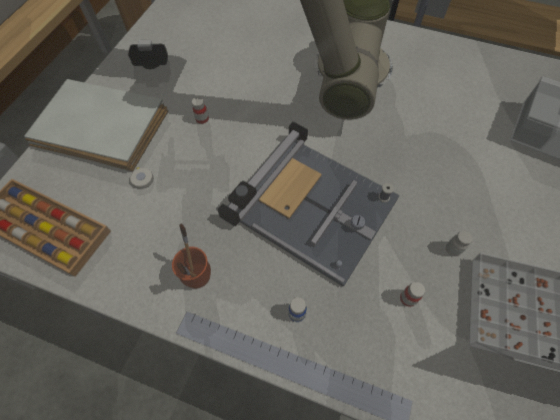

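View pics/side0.png

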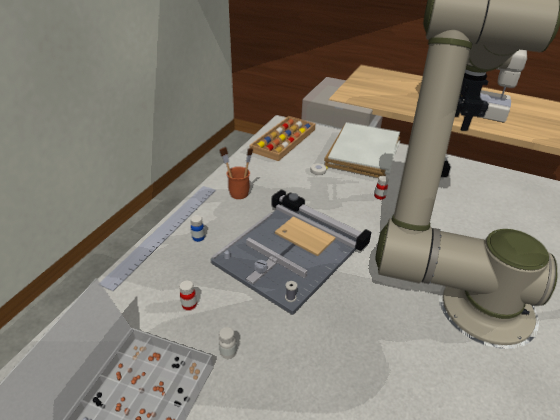

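The scene view shows the trimmer at about (310,205): screw at (358,222), bar from (315,240) to (354,185), spool (386,192), thimble (338,264), template (290,187). In the side view the screw is at (261,265) and the bar runs from (248,241) to (305,271).

```bash
python3 - <<'E'
from h import *
for n,pts in {'scene':dict(screw=(358,220),barA=(315,240),barB=(354,185),spool=(387,187),thimble=(338,263),tpl=(290,187)),'side':dict(screw=(261,263),spool=(291,285),thimble=(227,253),barA=(248,241),barB=(304,271),tpl=(305,236))}.items():
    s=np.load('/tmp/%s.npy'%n,allow_pickle=True).item()
    for k,p in pts.items(): print(n,k,dep(s,[p])[0].round(0))
    P=cloud(s); x,y,z=P[...,0],P[...,1],P[...,2]
    c=dep(s,[pts['screw']])[0]
    near=(np.hypot(x-c[0],y-c[1])<300)&(s['depth']>0)
    m=near&(abs(z-22)<5); 
    m=cv2.morphologyEx(m.astype(np.uint8),cv2.MORPH_OPEN,np.ones((3,3)))
    nl,l,st,_=cv2.connectedComponentsWithStats(m); i=1+st[1:,4].argmax()
    Q=P[l==i][:,:2].astype(np.float32); r=cv2.minAreaRect(Q); print('board',r,len(Q),np.median(P[l==i][:,2]))
    m=near&(abs(z-45)<4)&(np.hypot(x-c[0],y-c[1])<180)
    nl,l,st,_=cv2.connectedComponentsWithStats(m.astype(np.uint8))
    for i in range(1,nl):
        if st[i,4]>25: print('z45',cv2.minAreaRect(P[l==i][:,:2].astype(np.float32)),st[i])
    m=near&(z>50)&(np.hypot(x-c[0],y-c[1])<30); Q=P[m]; print('screwtop',Q.mean(0),Q[:,:2].min(0),Q[:,:2].max(0),len(Q))
    hsv=cv2.cvtColor(s['image'],cv2.COLOR_RGB2HSV)
    m=near&(hsv[...,0]>8)&(hsv[...,0]<25)&(hsv[...,1]>90)&(abs(z-30)<6); Q=P[m]; print('tpl',cv2.minAreaRect(Q[:,:2].astype(np.float32)),np.median(Q[:,2]))
E
```

```text
scene screw [561. 162.  56.]
scene barA [639.  84.  46.]
scene barB [464. 127.  44.]
scene spool [457. 203.  67.]
scene thimble [672. 149.  40.]
scene tpl [519. -21.  32.]
board ((538.310791015625, 68.56375122070312), (286.2066345214844, 281.2688293457031), 76.7333755493164) 8120 20.688048136680095
z45 ((546.5812377929688, 102.70738220214844), (12.513171195983887, 199.8648681640625), 76.79730987548828) [311 180  46  63 362]
screwtop [561.70454884 162.37571066  55.24765438] [545.57800137 146.75818089] [575.97434691 177.80485424] 135
tpl ((514.1007690429688, -21.754192352294922), (89.96520233154297, 149.71531677246094), 76.90412902832031) 28.715594368836378
side screw [557. 163.  58.]
side spool [455. 207.  69.]
side thimble [665. 152.  38.]
side barA [636.  87.  40.]
side barB [452. 129.  46.]
side tpl [506. -11.  33.]
board ((536.5234375, 68.83743286132812), (291.7224426269531, 280.65667724609375), 76.81642150878906) 5317 21.32783745049278
z45 ((545.7030639648438, 103.82939910888672), (15.464323043823242, 201.63221740722656), 76.9598159790039) [246 237  61  37 265]
z45 ((556.7990112304688, 170.6954803466797), (30.987815856933594, 13.680326461791992), 23.809024810791016) [254 266  13   6  29]
screwtop [558.86623917 165.17645429  55.49150951] [544.53581355 149.44260437] [575.11100107 178.50388447] 95
tpl ((511.60107421875, -20.996017456054688), (96.4648666381836, 150.5608673095703), 76.88346862792969) 29.406311928173693
```

```bash
cat >> h.py <<'E'
yb=np.array([np.cos(np.radians(76.8)),np.sin(np.radians(76.8)),0]); xb=np.array([yb[1],-yb[0],0])
SC=np.array([560.3,163.,56.])
def inc(target,ang=None):
    st=env.get_state(); M=R.from_quat(st['tool_rot']).as_matrix()
    a=np.degrees(np.arctan2(M[1,0],M[0,0])); d=M.T@(np.array(target)-st['ee_pos'])
    print('inc',d.round(1),'toolx ang',a.round(2),'twist',None if ang is None else round(-((ang-a+180)%360-180),2),'F',np.round(st['force'],2),'t',st['time_s'])
E
python3 -c "
from h import *
t=SC+xb*40; t[2]=300; print(t); inc(t,166.8)"
```

```text
[599.24315611 153.8659652  300.        ]
inc [ 614.9 -481.6  104.9] toolx ang 20.73 twist -146.07 F [-0.44  0.14 -0.59] t 0.15
```

>>> carry_out --increments '[{"x": 615,"y": -482,"z": 60,"twist": -146,"grip": 0},{"x": 615,"y": -482,"z": 60,"twist": -146,"grip": 0},{"x": 615,"y": -482,"z": 60,"twist": -146,"grip": 0},{"x": 615,"y": -482,"z": 60,"twist": -146,"grip": 0},{"x": 615,"y": -482,"z": 60,"twist": -146,"grip": 0}]'

```text
time_s: 0.78
ee_pos: [356.6, -246.0, 380.7]
tool_rot: [0.795, 0.607, 0.0, 0.0]
force: [-0.2, -0.8, 0.4]
width: 40.2
gripper_force: 0.0
```

```bash
python3 -c "
from h import *
t=SC+xb*40; t[2]=300; inc(t,166.8); print(env.get_state()['joint_pos'])"
```

```text
inc [449.5 129.1  80.7] toolx ang 74.77 twist -92.03 F [-0.15 -0.81  0.37] t 0.775
[-8.78550953e-01  1.98198601e-01  1.63963560e+00  8.35527291e-05
  1.30366184e+00 -6.12777152e-01]
```

>>> carry_out --increments '[{"x": 449,"y": 129,"z": 60,"twist": -92,"grip": 0},{"x": 449,"y": 129,"z": 60,"twist": -92,"grip": 0},{"x": 449,"y": 129,"z": 60,"twist": -92,"grip": 0},{"x": 449,"y": 129,"z": 60,"twist": -92,"grip": 0},{"x": 449,"y": 129,"z": 60,"twist": -92,"grip": 0}]'

```text
time_s: 1.4
ee_pos: [519.1, 18.2, 340.7]
tool_rot: [0.434, 0.901, -0.0, 0.0]
force: [1.1, -0.7, 0.2]
width: 0.1
gripper_force: 0.0
```

```bash
python3 -c "
from h import *
t=SC+xb*40; t[2]=300; inc(t,166.8)"
```

```text
inc [ 56.2 147.1  40.7] toolx ang 128.52 twist -38.28 F [ 1.09 -0.71  0.19] t 1.4
```

>>> carry_out --increments '[{"x": 56,"y": 147,"z": 40,"twist": -38.3,"grip": 0},{"x": 56,"y": 147,"z": 40,"twist": -38.3,"grip": 0},{"x": 56,"y": 147,"z": 40,"twist": -38.3,"grip": 0},{"x": 56,"y": 147,"z": 40,"twist": -38.3,"grip": 0},{"x": 56,"y": 147,"z": 40,"twist": -38.3,"grip": 0}]'

```text
time_s: 2.02
ee_pos: [599.3, 151.4, 300.5]
tool_rot: [0.118, 0.993, -0.0, -0.0]
force: [0.0, -1.0, 0.6]
width: 0.2
gripper_force: 0.0
```

```bash
python3 -c "
from h import *
t=SC+xb*40; t[2]=300; inc(t,166.8)
s=snap('wrist'); save(s,'w1.png'); np.save('/tmp/w1',s,allow_pickle=True)
P=cloud(s); x,y,z=P[...,0],P[...,1],P[...,2]
m=(np.hypot(x-560,y-163)<22)&(z>50)&(z<64); Q=P[m].astype(np.float32); v,u=np.nonzero(m)
print('screw',cv2.minEnclosingCircle(Q[:,:2]),np.median(Q[:,2]),len(Q),u.mean(),v.mean())
F=s['depth']; m=(z>90)&(z<200)&(np.hypot(x-599,y-154)<60)&(F>0); print(m.sum())
if m.sum(): v,u=np.nonzero(m); print(u.min(),u.max(),v.min(),v.max())
"
```

```text
inc [0.7 2.4 0.5] toolx ang 166.43 twist -0.37 F [ 0.01 -0.97  0.57] t 2.025Traceback (most recent call last):
  File "<string>", line 7, in <module>
    print('screw',cv2.minEnclosingCircle(Q[:,:2]),np.median(Q[:,2]),len(Q),u.mean(),v.mean())
                  ~~~~~~~~~~~~~~~~~~~~~~^^^^^^^^^
cv2.error: OpenCV(4.12.0) /io/opencv/modules/imgproc/src/shapedescr.cpp:201: error: (-215:Assertion failed) count >= 0 && (depth == CV_32F || depth == CV_32S) in function 'minEnclosingCircle'
```

View pics/w1.png

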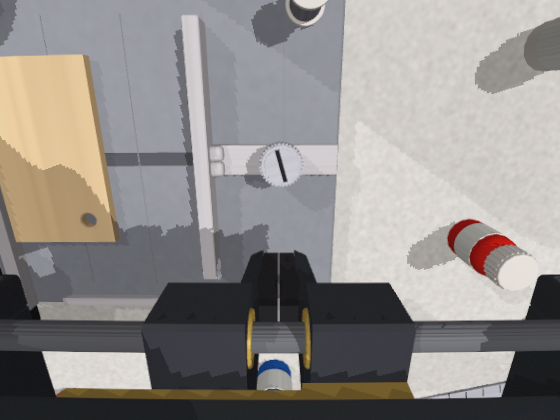

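The wrist view shows the screw at (281,165) with its slot running (276,150)–(287,181). The closed fingertips are at about (262–300, 253), and the bar runs along x≈190–215.

```bash
cat >> h.py <<'E'
def screw(s,zt,guess=None):
    """top disc of the head by circle + slot direction (world deg, mod 180)"""
    T=s['T']; M=np.linalg.inv(T); c=np.array([*(SC[:2] if guess is None else guess),zt])
    # rectified top-down patch, 4 px/mm, +-25 mm
    g=np.mgrid[-25:25:.25,-25:25:.25]; X=np.c_[c[0]+g[1].ravel(),c[1]-g[0].ravel(),np.full(g[0].size,zt)]
    q=X@M[:3,:3].T+M[:3,3]; a=q[:,:2]/q[:,2:]; a=a*(1+s['k1']*(a**2).sum(1,keepdims=True))
    mp=(a*[s['fx'],s['fy']]+[s['cx'],s['cy']]).astype(np.float32).reshape(200,200,2)
    im=cv2.cvtColor(cv2.remap(s['image'],mp,None,cv2.INTER_LINEAR),cv2.COLOR_RGB2GRAY)
    ci=cv2.HoughCircles(cv2.medianBlur(im,5),cv2.HOUGH_GRADIENT,1,200,param1=80,param2=12,minRadius=58,maxRadius=70)
    if ci is None: cx,cy=100,100
    else: cx,cy=ci[0,0,:2]
    d=np.hypot(g[1]*4+100-cx,g[0]*4+100-cy)<44
    m=((im<np.median(im[d])*0.55)&d).astype(np.uint8)
    n,l,st,_=cv2.connectedComponentsWithStats(m); ang=None
    if n>1:
        i=1+st[1:,4].argmax(); v,u=np.nonzero(l==i); r=cv2.fitLine(np.c_[u,-v].astype(np.float32),cv2.DIST_L2,0,.01,.01).ravel()
        ang=np.degrees(np.arctan2(r[1],r[0]))%180; 
        print('slot n',st[i,4],'mid',c[0]+(u.mean()-100)/4,c[1]-(v.mean()-100)/4)
    print('circle',None if ci is None else (c[0]+(cx-100)/4,c[1]-(cy-100)/4,ci[0,0,2]/4),'slot world deg',ang)
    return im
E
python3 - <<'E'
from h import *
s=np.load('/tmp/w1.npy',allow_pickle=True).item() if __import__('os').path.exists('/tmp/w1.npy') else snap('wrist')
im=screw(s,56); cv2.imwrite('/tmp/p.png',im)
print('screw',plane(s,[(281,165)],56), dep(s,[(270,165),(290,165),(200,150),(240,160),(50,100)]).round(1))
# fingertip in image: tips z=300.5-166
print('tip',plane(s,[(262,253),(300,253)],134.5), s['depth'][253:275:5,280])
# bar edges at top z45
print('bar',plane(s,[(182,17),(199,16),(203,278),(217,278)],45))
E
```

```text
slot n 932 mid 561.9276824034334 161.8913626609442
circle (np.float64(561.925), np.float64(163.125), np.float32(16.225)) slot world deg 1.9096032
screw [[561.02849439 162.19005108  56.        ]] [[558.8 154.6  58.3]
 [562.  168.5  58.8]
 [537.8 105.6  44.9]
 [553.9 130.5  31.1]
 [474.8   0.8  29.8]]
tip [[589.06613542 144.62171658 134.5       ]
 [593.66935121 163.65141634 134.5       ]] [160.89722 154.51482 150.5945  144.6497  139.83427]
bar [[450.64986137 120.80784769  45.        ]
 [452.82365186 132.00556322  45.        ]
 [641.95984299  74.48633732  45.        ]
 [644.74877588  86.15482569  45.        ]]
```

```bash
sed -i 's/^SC=.*/SC=np.array([561.3,162.6,56.])/' h.py; python3 -c "
from h import *
t=SC+xb*32-yb*12; t[2]=209; print(t);inc(t,166.8)"
```

```text
[589.71431445 143.60982532 209.        ]
inc [ 7.5 -9.4 91.8] toolx ang 166.33 twist -0.47 F [0.02 0.26 0.55] t 2.075
```

>>> carry_out --increments '[{"x": 7.5,"y": -9.5,"z": 50,"twist": -0.4,"grip": 0},{"x": 7.5,"y": -9.5,"z": 91.5,"twist": -0.4,"grip": 0},{"x": 7.5,"y": -9.5,"z": 91.5,"twist": -0.4,"grip": 0}]'

```text
time_s: 2.45
ee_pos: [589.3, 143.0, 207.6]
tool_rot: [0.116, 0.993, -0.0, -0.003]
force: [-0.0, -0.4, -0.8]
width: 0.6
gripper_force: 0.0
```

```bash
python3 -c "
from h import *
t=SC+xb*25-yb*12; t[2]=209; print(t);inc(t,166.8)
s=snap('wrist'); save(s,'w2.png'); screw(s,56)"
```

```text
[582.89926213 145.20828141 209.        ]
inc [ 6.7  0.7 -1.4] toolx ang 166.71 twist -0.09 F [-0.02 -0.37 -0.76] t 2.45
slot n 1020 mid 561.6468137254901 161.76323529411764
circle (np.float64(561.675), np.float64(162.225), np.float32(14.85)) slot world deg 1.8480914
```

View pics/w2.png

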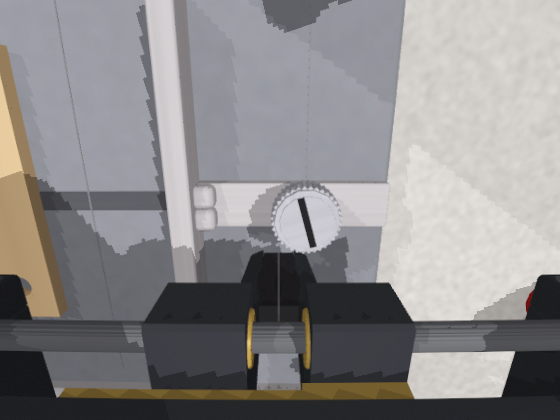

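The fingertip (top edge at about (278,253)) is beside the rim (screw centre (307,219), slot 1.8° world). I press first and read the force.

>>> carry_out --increments '[{"x": 5,"y": 0,"z": -1,"twist": 0,"grip": 0},{"x": 7.5,"y": 0,"z": -1,"twist": 0,"grip": 0},{"x": 8,"y": 0,"z": -1,"twist": 0,"grip": 0}]'

```text
time_s: 2.88
ee_pos: [582.8, 145.3, 212.6]
tool_rot: [0.115, 0.993, 0.0, 0.003]
force: [5.6, -2.1, 2.1]
width: 0.2
gripper_force: 2.8
```

>>> carry_out --increments '[{"x": 0.5,"y": 8,"z": 0,"twist": 0,"grip": 0},{"x": 0.5,"y": 16,"z": 0,"twist": 0,"grip": 0},{"x": 0.5,"y": 24,"z": 0,"twist": 0,"grip": 0}]'

```text
time_s: 3.25
ee_pos: [588.2, 168.9, 212.1]
tool_rot: [0.114, 0.993, -0.0, 0.003]
force: [7.5, -3.7, 3.0]
width: 0.6
gripper_force: 3.8
```

```bash
python3 -c "
from h import *
t=SC+xb*25-yb*12; t[2]=209; inc(t,166.8)
s=snap('wrist');screw(s,56)"
```

```text
inc [ -0.2 -24.3   3.1] toolx ang 166.86 twist 0.06 F [ 7.53 -3.68  3.05] t 3.25
slot n 1021 mid 562.028207639569 161.91194906953967
circle (np.float64(561.925), np.float64(161.975), np.float32(14.875)) slot world deg 80.24471
```

>>> carry_out --increments '[{"x": -6,"y": 0,"z": 2,"twist": 0,"grip": 0},{"x": -6,"y": -25,"z": 2,"twist": 0,"grip": 0},{"x": 0.3,"y": -25,"z": 2,"twist": 0,"grip": 0},{"x": 0.3,"y": -12,"z": 2,"twist": 0,"grip": 0},{"x": 0.3,"y": 0.5,"z": 2,"twist": 0,"grip": 0}]'

```text
time_s: 3.92
ee_pos: [588.2, 169.3, 209.0]
tool_rot: [0.115, 0.993, -0.0, 0.003]
force: [10.0, -4.2, -3.6]
width: 0.5
gripper_force: 5.3
```

```bash
python3 -c "
from h import *
t=SC+xb*25-yb*12; t[2]=209; inc(t,166.8)
s=snap('wrist');screw(s,56.5)"
```

```text
inc [ -0.3 -24.7   0. ] toolx ang 166.83 twist 0.03 F [10.01 -4.21 -3.63] t 3.925
slot n 1023 mid 560.7650537634408 161.47854349951123
circle (np.float64(560.425), np.float64(162.225), np.float32(15.7)) slot world deg 178.2828
```

>>> carry_out --increments '[{"x": -6,"y": 0,"z": 0,"twist": 0,"grip": 0},{"x": -6,"y": -25,"z": 0,"twist": 0,"grip": 0},{"x": 0,"y": -25,"z": 0,"twist": 0,"grip": 0},{"x": 0,"y": -12,"z": 0,"twist": 0,"grip": 0},{"x": 0,"y": 0,"z": 0,"twist": 0,"grip": 0}]'

```text
time_s: 4.6
ee_pos: [588.2, 169.4, 209.1]
tool_rot: [0.115, 0.993, -0.0, 0.003]
force: [10.6, -5.8, -4.2]
width: 1.0
gripper_force: 5.5
```

```bash
python3 -c "
from h import *
t=SC+xb*25-yb*12; t[2]=209; inc(t,166.8)
s=snap('wrist');screw(s,56.8)"
```

```text
inc [ -0.3 -24.8   0.1] toolx ang 166.82 twist 0.02 F [10.58 -5.79 -4.24] t 4.6
slot n 1018 mid 561.8999508840864 161.52927308447937
circle (np.float64(561.425), np.float64(161.475), np.float32(14.85)) slot world deg 97.1623
```

>>> carry_out --increments '[{"x": -6,"y": 0,"z": 0,"twist": 0,"grip": 0},{"x": -6,"y": -25,"z": 0,"twist": 0,"grip": 0},{"x": 0,"y": -25,"z": 0,"twist": 0,"grip": 0},{"x": 0,"y": -12,"z": 0,"twist": 0,"grip": 0},{"x": 0,"y": 0,"z": 0,"twist": 0,"grip": 0}]'

```text
time_s: 5.28
ee_pos: [588.2, 169.5, 209.1]
tool_rot: [0.115, 0.993, -0.0, 0.003]
force: [10.5, -4.2, -3.5]
width: 0.3
gripper_force: 5.6
```

```bash
python3 -c "
from h import *
t=SC+xb*25-yb*12; t[2]=209; inc(t,166.8)
s=snap('wrist');screw(s,57.2)"
```

```text
inc [ -0.4 -24.8   0.1] toolx ang 166.83 twist 0.03 F [10.51 -4.24 -3.55] t 5.275
slot n 1032 mid 560.8525678294574 161.22572674418603
circle (np.float64(560.425), np.float64(162.225), np.float32(15.7)) slot world deg 15.652864
```

>>> carry_out --increments '[{"x": -6,"y": 0,"z": 0,"twist": 0,"grip": 0},{"x": -6,"y": -25,"z": 0,"twist": 0,"grip": 0},{"x": 0,"y": -25,"z": 0,"twist": 0,"grip": 0},{"x": 0,"y": -12,"z": 0,"twist": 0,"grip": 0},{"x": 0,"y": 0,"z": 0,"twist": 0,"grip": 0}]'

```text
time_s: 5.95
ee_pos: [588.2, 169.5, 209.1]
tool_rot: [0.115, 0.993, -0.0, 0.003]
force: [10.1, -5.9, -4.2]
width: 0.1
gripper_force: 5.6
```

```bash
python3 -c "
from h import *
t=SC+xb*25-yb*12; t[2]=209; inc(t,166.8)
s=snap('wrist');screw(s,57.6)"
```

```text
inc [ -0.4 -24.9   0.1] toolx ang 166.82 twist 0.02 F [10.07 -5.87 -4.16] t 5.95
slot n 1024 mid 561.652783203125 161.8919921875
circle (np.float64(561.675), np.float64(161.975), np.float32(14.6)) slot world deg 113.90929
```

>>> carry_out --increments '[{"x": -6,"y": -2,"z": 0,"twist": 0,"grip": 0},{"x": -6,"y": -23,"z": 0,"twist": 0,"grip": 0},{"x": -0.4,"y": -23,"z": 0,"twist": 0,"grip": 0},{"x": -0.4,"y": -13,"z": 0,"twist": 0,"grip": 0},{"x": -0.4,"y": -3,"z": 0,"twist": 0,"grip": 0}]'

```text
time_s: 6.62
ee_pos: [587.3, 165.4, 209.1]
tool_rot: [0.115, 0.993, -0.001, 0.002]
force: [10.5, -7.7, -3.3]
width: 0.1
gripper_force: 5.6
```

```bash
python3 -c "
from h import *
t=SC+xb*25-yb*12; t[2]=209; inc(t,166.8)
s=snap('wrist');screw(s,58)"
```

```text
inc [ -0.3 -20.7   0.1] toolx ang 166.8 twist 0.0 F [10.47 -7.69 -3.33] t 6.625
slot n 1038 mid 561.938246628131 162.57904624277455
circle (np.float64(561.675), np.float64(162.725), np.float32(14.6)) slot world deg 7.520695
```

>>> carry_out --increments '[{"x": -6,"y": 0,"z": 0,"twist": 0,"grip": 0},{"x": -6,"y": -20,"z": 0,"twist": 0,"grip": 0},{"x": -0.8,"y": -20,"z": 0,"twist": 0,"grip": 0},{"x": -0.8,"y": -10,"z": 0,"twist": 0,"grip": 0},{"x": -0.8,"y": 1,"z": 0,"twist": 0,"grip": 0}]'

```text
time_s: 7.3
ee_pos: [587.9, 166.6, 209.0]
tool_rot: [0.115, 0.993, -0.0, 0.001]
force: [6.8, -4.8, -2.0]
width: 0.4
gripper_force: 4.1
```

```bash
python3 -c "
from h import *
t=SC+xb*25-yb*12; t[2]=209; inc(t,166.8)
s=snap('wrist');screw(s,58.3); save(s,'w3.png')
print(dep(s,[(178,100)]))"
```

```text
inc [  0. -22.  -0.] toolx ang 166.81 twist 0.01 F [ 6.78 -4.77 -1.99] t 7.3
slot n 1015 mid 562.6960591133004 165.7118226600985
circle (np.float64(562.675), np.float64(165.725), np.float32(14.875)) slot world deg 66.86165
[[495.55114529 135.33111556  21.64807959]]
```

View pics/w3.png

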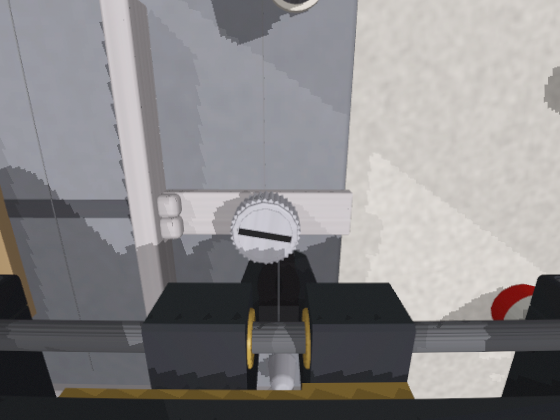

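The gauge let go and slid back about 3.7 mm (screw now at (266,231), slot 66.9°, total 605°). I continue with a lighter press on the flat of the finger only.

>>> carry_out --increments '[{"x": -6,"y": 0,"z": 0,"twist": 0,"grip": 0},{"x": -6,"y": -14,"z": 0,"twist": 0,"grip": 0},{"x": -0.5,"y": -14,"z": 0,"twist": 0,"grip": 0},{"x": -0.5,"y": -6,"z": 0,"twist": 0,"grip": 0},{"x": -0.5,"y": 2,"z": 0,"twist": 0,"grip": 0}]'

```text
time_s: 7.98
ee_pos: [588.9, 168.8, 209.0]
tool_rot: [0.115, 0.993, -0.0, 0.001]
force: [5.2, -4.4, -0.9]
width: 0.2
gripper_force: 3.0
```

```bash
python3 -c "
from h import *
t=SC+xb*25-yb*12; t[2]=209; inc(t,166.8)
s=snap('wrist');screw(s,58.4)"
```

```text
inc [  0.5 -24.3  -0. ] toolx ang 166.85 twist 0.05 F [ 5.17 -4.36 -0.87] t 7.975
slot n 1019 mid 562.447693817468 166.302649656526
circle (np.float64(562.425), np.float64(166.225), np.float32(14.6)) slot world deg 111.896355
```

>>> carry_out --increments '[{"x": -6,"y": 0,"z": 0,"twist": 0,"grip": 0},{"x": -6,"y": -16,"z": 0,"twist": 0,"grip": 0},{"x": 0,"y": -16,"z": 0,"twist": 0,"grip": 0},{"x": 0,"y": -7,"z": 0,"twist": 0,"grip": 0},{"x": 0,"y": 2,"z": 0,"twist": 0,"grip": 0}]'

```text
time_s: 8.65
ee_pos: [589.4, 170.8, 209.0]
tool_rot: [0.115, 0.993, -0.0, 0.001]
force: [6.1, -3.0, -1.4]
width: 0.6
gripper_force: 2.7
```

```bash
python3 -c "
from h import *
t=SC+xb*25-yb*12; t[2]=209; inc(t,166.8)
s=snap('wrist');screw(s,58.5)"
```

```text
inc [  0.5 -26.4  -0. ] toolx ang 166.85 twist 0.05 F [ 6.09 -3.02 -1.42] t 8.65
slot n 1018 mid 561.5870825147347 165.962721021611
circle (np.float64(561.425), np.float64(166.475), np.float32(15.7)) slot world deg 162.13179
```

>>> carry_out --increments '[{"x": -5,"y": 0,"z": 0,"twist": 0,"grip": 0},{"x": -5,"y": -9,"z": 0,"twist": 0,"grip": 0},{"x": 0,"y": -9,"z": 0,"twist": 0,"grip": 0},{"x": 0,"y": -5,"z": 0,"twist": 0,"grip": 0},{"x": 0,"y": -1.5,"z": 0,"twist": 0,"grip": 0}]'

```text
time_s: 9.32
ee_pos: [589.1, 169.3, 208.7]
tool_rot: [0.115, 0.993, -0.0, 0.001]
force: [5.6, -3.2, -3.3]
width: 0.3
gripper_force: 2.9
```

```bash
python3 -c "
from h import *
t=SC+xb*25-yb*12; t[2]=209; inc(t,166.8)
s=snap('wrist');screw(s,58.5)"
```

```text
inc [  0.5 -24.9  -0.3] toolx ang 166.85 twist 0.05 F [ 5.56 -3.25 -3.3 ] t 9.325
slot n 1040 mid 562.7069711538461 165.55384615384614
circle (np.float64(562.425), np.float64(165.975), np.float32(14.6)) slot world deg 16.822443
```

Total is now 735° (2.04 turns). I back off and go behind the bar, 45 mm to the side of the foot.

>>> carry_out --increments '[{"x": -20,"y": 0,"z": 0,"twist": 0,"grip": 0},{"x": -20,"y": -37,"z": 0,"twist": 0,"grip": 0},{"x": -20,"y": -37,"z": 11,"twist": 0,"grip": 0},{"x": -20,"y": -37,"z": 11,"twist": 0,"grip": 0}]'

```text
time_s: 9.88
ee_pos: [599.3, 129.6, 196.6]
tool_rot: [0.114, 0.993, 0.0, -0.001]
force: [0.2, 0.5, 1.3]
width: 0.7
gripper_force: 0.0
```

```bash
python3 -c "
from h import *
t=SC+xb*45-yb*(55-3.7-10); t[2]=196; inc(t,166.8); print(env.get_state()['ee_pos'])
s=snap('wrist');screw(s,58.5); save(s,'w4.png')"
```

```text
inc [ -0.4 -17.8   0.6] toolx ang 166.85 twist 0.05 F [0.2  0.52 1.33] t 9.875
[599.33363788 129.55767949 196.60721752]
slot n 1027 mid 562.415141187926 165.9610029211295
circle (np.float64(562.425), np.float64(165.975), np.float32(14.6)) slot world deg 18.738894
```

View pics/w4.png

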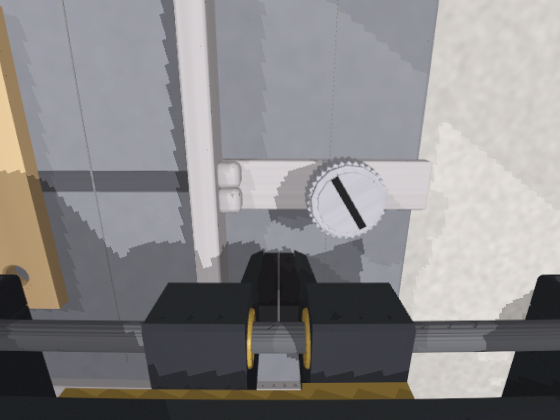

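Slot at (348,203), finger tip at (278,253), and there is a clear gap to the bar's back face (x≈215). Total is 737°. Now I push.

>>> carry_out --increments '[{"x": 0,"y": -13,"z": 0,"twist": 0,"grip": 0},{"x": 0,"y": -20,"z": 0,"twist": 0,"grip": 0},{"x": 0,"y": -27,"z": 0,"twist": 0,"grip": 0},{"x": 0,"y": -34,"z": 0,"twist": 0,"grip": 0},{"x": 0,"y": -41,"z": 0,"twist": 0,"grip": 0}]'

```text
time_s: 10.55
ee_pos: [590.1, 88.7, 197.6]
tool_rot: [0.114, 0.993, 0.0, -0.0]
force: [-0.9, 5.0, 0.8]
width: 0.3
gripper_force: 2.2
```

>>> carry_out --increments '[{"x": 0,"y": -8,"z": 0,"twist": 0,"grip": 0},{"x": 0,"y": -16,"z": 0,"twist": 0,"grip": 0},{"x": 0,"y": -24,"z": 0,"twist": 0,"grip": 0},{"x": 0,"y": -31,"z": 0,"twist": 0,"grip": 0},{"x": 0,"y": -37,"z": 0,"twist": 0,"grip": 0}]'

```text
time_s: 11.18
ee_pos: [581.6, 52.6, 197.5]
tool_rot: [0.114, 0.993, 0.0, -0.0]
force: [-2.5, 4.6, 1.8]
width: 0.7
gripper_force: 2.2
```

```bash
python3 -c "
from h import *
t=SC+xb*45-yb*(55-3.7-10+85); t[2]=196; inc(t,166.8)
s=snap('wrist');save(s,'w5.png'); np.save('/tmp/w5',s,allow_pickle=True)"
```

```text
inc [ -0.1 -23.8   1.5] toolx ang 166.85 twist 0.05 F [-2.53  4.56  1.84] t 11.175
```

View pics/w5.png

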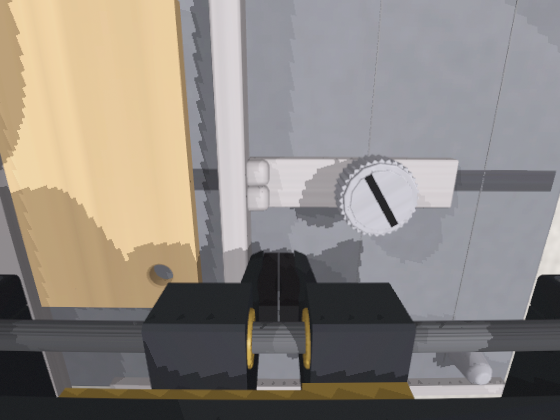

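The bar (x≈215–245) follows the finger. The template's near edge is at x≈185–198, so some 15–20 mm remain. The drag is about 5 N.

>>> carry_out --increments '[{"x": 0,"y": -5,"z": 0,"twist": 0,"grip": 0},{"x": 0,"y": -9,"z": 0,"twist": 0,"grip": 0},{"x": 0,"y": -12,"z": 0,"twist": 0,"grip": 0},{"x": 0,"y": -15,"z": 0,"twist": 0,"grip": 0},{"x": 0,"y": -17,"z": 0,"twist": 0,"grip": 0}]'

```text
time_s: 11.85
ee_pos: [578.0, 36.3, 197.5]
tool_rot: [0.114, 0.993, -0.0, -0.0]
force: [-1.4, 4.9, 0.4]
width: 0.2
gripper_force: 2.1
```

>>> carry_out --increments '[{"x": 0,"y": -1,"z": 0,"twist": 0,"grip": 0},{"x": 0,"y": -2,"z": 0,"twist": 0,"grip": 0},{"x": 0,"y": -3,"z": 0,"twist": 0,"grip": 0},{"x": 0,"y": -4,"z": 0,"twist": 0,"grip": 0}]'

```text
time_s: 12.35
ee_pos: [577.2, 33.4, 197.6]
tool_rot: [0.115, 0.993, 0.001, 0.0]
force: [1.5, 14.2, 0.9]
width: 0.3
gripper_force: 7.4
```

>>> carry_out --increments '[{"x": 0,"y": -0.5,"z": 0,"twist": 0,"grip": 0},{"x": 0,"y": -1,"z": 0,"twist": 0,"grip": 0},{"x": 0,"y": -1,"z": 0,"twist": 0,"grip": 0}]'

```text
time_s: 12.72
ee_pos: [577.1, 33.2, 197.6]
tool_rot: [0.114, 0.993, 0.002, 0.001]
force: [1.8, 16.6, 0.7]
width: 0.7
gripper_force: 8.4
```

```bash
python3 -c "
from h import *
inc(SC)
s=snap('wrist');save(s,'w6.png'); np.save('/tmp/w6',s,allow_pickle=True)"
```

```text
inc [ 44.9 121.9 142. ] toolx ang 166.86 twist None F [ 1.76 16.58  0.72] t 12.725
```

View pics/w6.png

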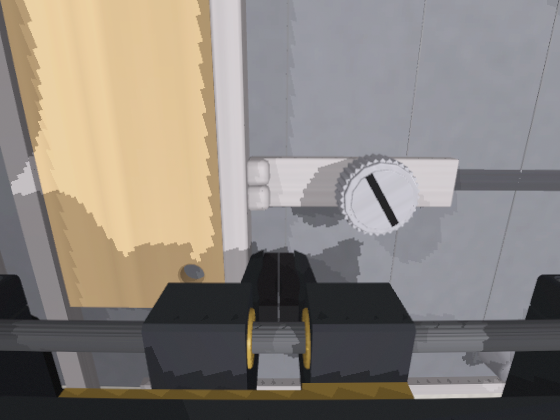

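The template lies between the bar (x≈215–245) and the strip (x≈40–60) with no gap, and the push stalls at 16.6 N. It is snug, so I back off.

>>> carry_out --increments '[{"x": 0,"y": 6,"z": 0,"twist": 0,"grip": 0},{"x": 0,"y": 12,"z": 0,"twist": 0,"grip": 0},{"x": 0,"y": 12,"z": -50,"twist": 0,"grip": 0},{"x": 0,"y": 12,"z": -100,"twist": 0,"grip": 0},{"x": 0,"y": 12,"z": -130,"twist": 0,"grip": 0}]'

```text
time_s: 13.4
ee_pos: [579.7, 43.1, 330.1]
tool_rot: [0.115, 0.993, -0.0, 0.002]
force: [0.0, 0.1, -0.5]
width: 1.1
gripper_force: 0.0
```

```bash
python3 - <<'E'
from h import *
inc(SC)
s=snap('wrist');save(s,'w7.png'); np.save('/tmp/w7',s,allow_pickle=True)
screw(s,58.5,guess=SC[:2]-yb[:2]*79)
P=cloud(s); x,y,z=P[...,0],P[...,1],P[...,2]
hsv=cv2.cvtColor(s['image'],cv2.COLOR_RGB2HSV)
m=(hsv[...,0]>8)&(hsv[...,0]<25)&(hsv[...,1]>90)&(abs(z-30)<6); Q=P[m].astype(np.float32)[:,:2].copy(); print('tpl',cv2.minAreaRect(Q),len(Q))
E
```

```text
inc [ 46.1 112.3 273.9] toolx ang 166.85 twist None F [ 0.04  0.11 -0.53] t 13.4
slot n 886 mid 543.747583744328 83.77558495744472
circle None slot world deg 18.786856
tpl ((622.8848876953125, -47.50054931640625), (49.43223190307617, 378.1207275390625), 58.51011657714844) 939
```

View pics/w7.png

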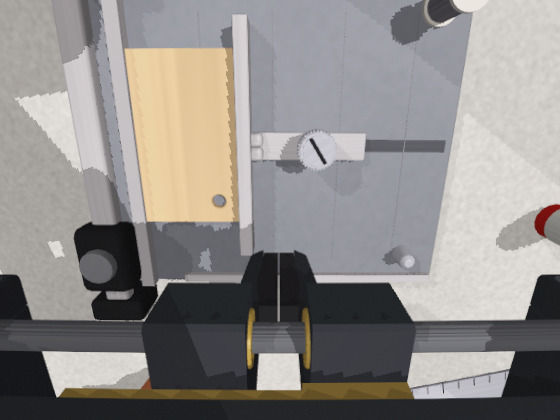

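The template (125–235, 48–222) fills the space between bar and strip squarely. The slot is unchanged at 18.8°, the gauge has travelled about 84 mm, and the arm is clear of everything.

```bash
python3 -c "
from h import *
print(env.close_job())"
```

```text
the job is handed in; nothing more can be done
None
```

I loosened the thumbscrew about 2.05 turns (some 17° past two) and pushed the gauge about 84 mm, until the template sat snug and square against the strip; the screw is left loose and the job is handed in at about 13.5 s. The gauge slid back about 4 mm when the screw let go, before the push.

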